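# Load the well plate into the pin replicator and dip the pins

## Robot

A 7-joint arm with a two-finger parallel gripper is mounted at the origin on a cart in front of the work surface, level with it; the furniture and walls round the work are solid. World frame = base frame: x ahead of the robot, y to its left, z up, the work surface at z = 0. Lengths are in m, angles in rad, forces in N, time in s.
With the tool pointing down it reaches from about 0.425 to 0.925 m from the base axis. Payload 6.8 kg.
Tool frame: the origin (TCP) lies on the centre line of the jaws, within the pads' length; the fingertips stand bot.tip_reach ahead of it and the grasp point (between the pads) lies 3 mm ahead of it (bot.tip_reach is the distance from the TCP to the fingertips, in m); z points along the fingers, y is the line along which they close (so a half turn about z gives the same grasp; the last joint's range is limited). The gripper opens to 85 mm and grips with 20 to 120 N. Pads are 22 mm wide; open, the fingers measure 114 mm over their backs; the gripper's body (76 mm by 85 mm) begins 54 mm behind the grasp point. The pads swing forward as they close: fully open they stand 13 mm farther back than shut.
Start: joints at [-1.453, 0.477, 0.022, 1.555, -0.011, 1.109, -0.083], TCP at [0.151, 0.658, 0.253] pointing down, gripper open.
Joint ranges: [-2.96, 2.96], [-0.34, 2.1], [-1.41, 1.46], [0.24, 2.44], [-1.37, 4.51], [0.17, 1.92], [-2.96, 2.96]. Speed limits (rad/s): [2.39, 2.39, 3.14, 3.14, 3.14, 3.14, 3.14].

## Interface

Orientations are given as a unit quaternion [w, x, y, z].
In Python, from station import bot gives the robot as it stands.
- The arm moves only by the tool jog_arm, never from a script. Its argument "deltas" is a list of rows, each a list of 7 numbers: the shift along the world's x, y, z in m, then the turn, a rotation vector about the world's x, y, z in rad, then the opening, from 0 (shut) to 1 (fully open). In form: [[x, y, z, rx, ry, rz, grip], ...]. A call has 1 to 10 rows; each row shifts and turns the commanded pose from where the row before left it; what a row does not reach is not made up. A row lasts 1/10 s, in which the tool goes at most 50 mm and 8.59 degrees, less where a joint would pass 70% of its speed; a pose out of reach is approached as far as the arm can. A call with a gripper value outside its range is refused whole. The fingers move at their own pace and stop on an object; "newtons" is the grip in N (left out, the last holds). Time passes only in rows, so rows that do not move let the fingers close. It gives the time, the measured TCP pose, the force, the opening and the grip force at its end, in the units of the state.
- bot.get_obs(): the state, without advancing time (a new reading comes with each control period).
- bot.read_camera(name): name is "scene" or "top" or "wrist"; returns a dict with "img" (480x640x3 uint8, red, green, blue), "K" (3x3 intrinsics, pixels), "eye" and "attitude" of the camera in the world. Camera axes: x right, y down, z forward; pixel columns grow to the right and rows downward; lengths in m; the calibration is good to about 2 mm. The wrist camera is an equidistant fisheye: a pixel r from the principal point sees the ray r / f radians off the axis. A picture is of the moment at which its call begins. There is no depth.
- bot.hand_in(): hands the job in; it is judged then, once.
The state is a dict: "t": time; "q": joint angles; "joint_vel": joint speeds; "joint_torque": joint torques, N m; "eef_pos": TCP position; "tool_rot": TCP orientation; "contact_force": force on the tool from outside, world axes, zero at the start; "torque": the same for the moment, N m; "gripper_width": opening from 0.0 (shut) to 1.0 (fully open); "grasp_force": force on a finger pad.
Only numpy, scipy, OpenCV 4.12 (cv2) and the standard library are available. Lean on these libraries where they do the work, as an engineer would, in place of code of your own. Each camera call takes 0.05 s, during which the arm holds its last target. There are 200 camera calls.

## Task

The pin replicator is waiting for its plate: push the white 24-well plate flat along the bench into the mouth of the replicator and on under the raised pins until it sits square and fully home against the end stop, then press the black knob right down so that all the pins dip into the wells. Only push and press with the fingertips: the plate must stay flat on the bench, never tipped, lifted or carried, the knob is not to be pressed until the plate is home, and the things standing round about are left alone. The program finishes while still holding the knob fully down.

Things in the scene. Friction and masses are not known exactly. Their poses are not given: they have to be found in the camera images.
- well_plate: white plastic 24-well plate (4 x 6 open round wells), loose, 60 to 130 g; 127.8 mm long (x), 85.5 mm wide (y), 20 mm high, its sides upright and full size for the lowest 14 mm. Origin: centre of its underside, z up. Starts flat on the bench before the replicator's mouth, its x within about 0.4 rad of the replicator's x; either end may lead
- replicator: pin replicator, fixed: an open U of aluminium rails 9 mm high on the bench, without a floor (the plate slides on the bench). Origin: on the bench where the centre of a home plate lies; x: the way in, z up. Channel 89 mm wide from x = -62 mm on, end stop (12 mm high) with its face at x = +64 mm. Spring barrels outside the rails at x = 0, y = +-68 mm carry the pin head
- mouth (a point): middle of the replicator's mouth, on the bench, 98 mm before its origin (x = -98 mm in its frame): two lead-ins narrow from 118 mm apart here to the 89 mm channel at x = -62 mm
- pin_head (a joint): downward travel of the sprung pin head over the channel, m: 0 raised (start), 0.014 fully down; 2 N start it, 7 N hold it down, it springs back up. Raised, its 24 pins end 23.5 mm above the bench, 3.5 mm over the plate; down, they stand in the wells. It covers x = -54 to 54 mm of the replicator (a home plate sticks out 10 mm), upper side 52 mm high, blue beam to y = +-79 mm
- knob_top (a point): centre of the top of the black mushroom knob (34 mm across) in the middle of the pin head, straight above the replicator's origin; 74 mm above the bench raised, 60 mm fully down
- petri_dish: lidded petri dish, 60 mm across, 15 mm high; bystander, origin at the centre of its underside
- small_beaker: 25 ml glass beaker, 46 mm across, 53 mm high; bystander, origin at the centre of its underside
- sample_vial: small screw-capped vial, 22 mm across, 50 mm high; bystander, origin at the centre of its underside
- bulb: red rubber pipette bulb, 47 mm across, 66 mm high; bystander, origin at the centre of its underside
- rinse_beaker: 400 ml beaker, 90 mm across, 109 mm high; bystander, origin at the centre of its underside

How it is judged:
On the way, in this order (a step that is already met when the one before it is completed fails the run):
1. the plate is square and fully home against the end stop, under the raised pins (x of well_plate in the frame of replicator between -0.003 and 0.003 m and y of well_plate in the frame of replicator between -0.003 and 0.003 m and angle between the x axis of well_plate and the x axis of replicator, either way round below 0.04 rad and value of joint pin_head below 0.002 m), for 0.2 s.
2. the pin head is pressed fully down, the pins in the wells (value of joint pin_head above 0.012 m), for 0.2 s.
At the end, for the whole second after the job is handed in: the plate lies flat on the bench, within 3 mm of its home place in the replicator (x and y) and within 0.04 rad of square, at rest, and the robot is holding the pin head pressed down by more than 12 of its 14 mm (value of joint pin_head above 0.012 m and contact force between the fingers and pin_head above 1 N and x of well_plate in the frame of replicator between -0.003 and 0.003 m and y of well_plate in the frame of replicator between -0.003 and 0.003 m and angle between the x axis of well_plate and the x axis of replicator, either way round below 0.04 rad and angle between well_plate's own z axis and vertical below 0.03 rad and height (world z) of well_plate below 0.003 m and linear speed of well_plate below 0.02 m/s); the arm keeps its last pose, push and grip.
It fails at once if the plate is tipped by more than 0.06 rad or raised more than 5 mm (angle between well_plate's own z axis and vertical above 0.06 rad or height (world z) of well_plate above 0.005 m).
It fails at once if the pin head is pressed more than 4 mm down while the plate is not home (value of joint pin_head above 0.004 m and (x of well_plate in the frame of replicator below -0.004 m or angle between the x axis of well_plate and the x axis of replicator, either way round above 0.05 rad)).
It fails at once if a thing standing round about is moved more than 15 mm (distance of any of petri_dish, small_beaker, sample_vial, bulb, rinse_beaker from where it was at the start of the episode above 0.015 m).
It also fails if it takes over 61 s, if anything falls off the work surface, if the arm or the gripper's body presses on something with over 40 N, if the wrist force passes 120 N, or if a joint passes its speed limit or range.

## Working session

There is one attempt and no reset: what is moved stays moved. The work goes in short steps, Python scripts to look and compute and a tool call to move; the robot and the scene stay as the last step left them, time stands still between calls to the robot, and variables do not carry over. Pictures are saved under pics/ and viewed, at most 10 in all, crops included, and the job is handed in when it is done.

Besides the shell and the picture viewer there is one more tool, called by a JSON object that holds its "op" and its "data". jog_arm: Moves the arm, as the interface text tells. Its arguments: {"type":"object","properties":{"deltas":{"type":"array"},"newtons":{"type":"number"}},"required":["deltas"]}

```bash
mkdir -p pics; ls
python3 - <<'E'
from station import bot
import cv2
for n in("scene","top"):
    c=bot.read_camera(n); cv2.imwrite(f"pics/{n}0.png",c["img"][:,:,::-1]); print(n,c["K"],c["eye"],c["attitude"])
o=bot.get_obs(); print({k:o[k] for k in("t","eef_pos","tool_rot","contact_force","gripper_width")},bot.tip_reach)
E
```

```text
pics
scene [[504.38724021   0.         317.86061074]
 [  0.         504.38724021 239.91132624]
 [  0.           0.           1.        ]] [-0.22642229 -0.8590972   1.0001692 ] [-0.41780144  0.83078892 -0.33234579  0.15741032]
top [[595.44767679   0.         325.20742234]
 [  0.         595.44767679 252.10931982]
 [  0.           0.           1.        ]] [0.30666087 0.0198676  1.59764896] [ 0.07122459 -0.69682377  0.711537   -0.05548684]
{'t': 0.1, 'eef_pos': array([0.15100568, 0.65738963, 0.25243982]), 'tool_rot': array([-3.49351068e-05,  1.12642066e-01,  9.93635298e-01, -8.10927243e-04]), 'contact_force': array([-0.45482112,  0.25645701,  0.14665544]), 'gripper_width': 1.000413704900145} 0.022
```

View pics/top0.png

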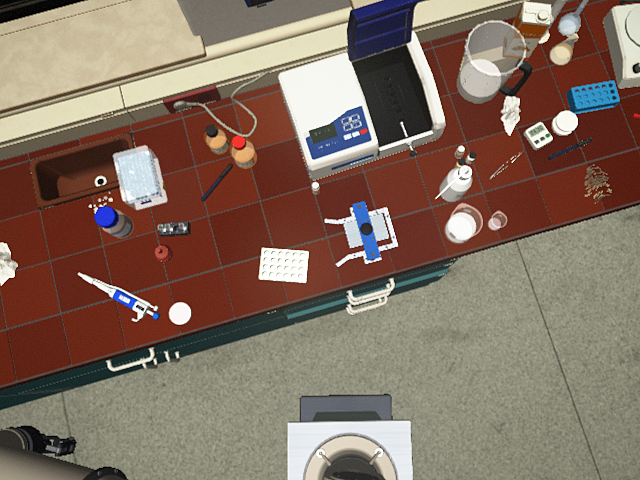

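View pics/scene0.png

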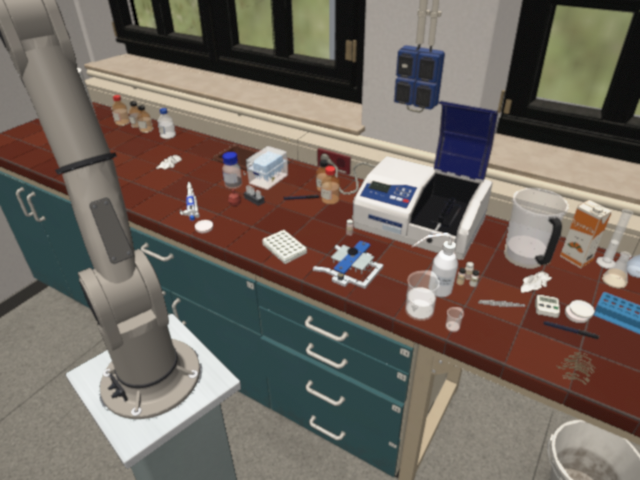

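The top view shows the plate at about (284,265) and the replicator at about (368,230), with its mouth to the left. The bulb is at (162,253), the petri dish at (180,313), the vial at (315,187) and the rinse beaker at (462,222). Next I'll measure from colour masks.

```bash
cat > h.py <<'E'
import numpy as np, cv2
from scipy.spatial.transform import Rotation as R
from station import bot
def rot(q): return R.from_quat([q[1],q[2],q[3],q[0]]).as_matrix()
def ray(c,uv,z):
    uv=np.atleast_2d(uv).astype(float); K=c["K"]
    d=np.c_[(uv[:,0]-K[0,2])/K[0,0],(uv[:,1]-K[1,2])/K[1,1],np.ones(len(uv))]@rot(c["attitude"]).T
    e=np.array(c["eye"]); return (e+d*((z-e[2])/d[:,2])[:,None])[:,:2]
def proj(c,p):
    x=(np.atleast_2d(p)-c["eye"])@rot(c["attitude"]); K=c["K"]
    return x[:,:2]/x[:,2:]*[K[0,0],K[1,1]]+[K[0,2],K[1,2]]
def blob(m,x0,y0,x1,y1):
    a=np.zeros(m.shape,np.uint8); a[y0:y1,x0:x1]=m[y0:y1,x0:x1]
    cs=cv2.findContours(a,cv2.RETR_EXTERNAL,cv2.CHAIN_APPROX_NONE)[0]
    return max(cs,key=cv2.contourArea)[:,0,:]
def rect(P):
    (cx,cy),(w,h),a=cv2.minAreaRect((P*1000).astype(np.float32))
    b=cv2.boxPoints(((cx,cy),(w,h),a)); e=[b[1]-b[0],b[2]-b[1]]; l=max(e,key=np.linalg.norm)
    return np.array([cx,cy]),sorted([w,h]),np.arctan2(l[1],l[0])
E
python3 - <<'E'
from h import *
c=bot.read_camera("top"); im=c["img"]; hsv=cv2.cvtColor(im,cv2.COLOR_RGB2HSV)
white=((hsv[:,:,1]<60)&(hsv[:,:,2]>120)).astype(np.uint8)
blue=((hsv[:,:,0]>95)&(hsv[:,:,0]<125)&(hsv[:,:,1]>120)&(hsv[:,:,2]>60)).astype(np.uint8)
dark=((hsv[:,:,2]<60)).astype(np.uint8)
b=blob(white,250,235,318,295); print("plate",*rect(ray(c,b,.02)), rect(ray(c,b,.01))[0])
b=blob(blue,335,195,400,270); print("beam",*rect(ray(c,b,.052)))
b=blob(dark,350,215,382,245); P=ray(c,b,.074); print("knob",cv2.minEnclosingCircle((P*1000).astype(np.float32)),P.mean(0))
for n,(u,v),z in(("vial",(315,187),.025),("rinse",(462,224),.05),("bulb",(162,253),.03),("petri",(180,313),.01),("sbeak",(497,220),.025)): print(n,ray(c,(u,v),z)*1000)
cr=im[170:300,235:415]; cv2.imwrite("pics/crop1.png",cv2.resize(cr[:,:,::-1],None,fx=4.4,fy=4.4,interpolation=cv2.INTER_CUBIC))
s=bot.read_camera("scene"); im=s["img"]; cr=im[205:295,255:395]; cv2.imwrite("pics/crop2.png",cv2.resize(cr[:,:,::-1],None,fx=5.7,fy=5.7,interpolation=cv2.INTER_CUBIC))
E
```

```text
plate [561.30773926 165.74462891] [87.79930114746094, 129.7227020263672] 1.4777422 [562.92181396 166.66928101]
beam [644.4119873  -56.73554611] [35.94826889038086, 158.6990509033203] 0.23957425
knob ((644.2896118164062, -56.24916076660156), 15.271310806274414) [ 0.64438078 -0.05624929]
vial [[774.26992575  76.89746301]]
rinse [[ 655.10727086 -312.12514859]]
bulb [[599.13597154 491.90366624]]
petri [[438.41084587 444.4454517 ]]
sbeak [[ 669.48727438 -411.84270944]]
```

View pics/crop1.png

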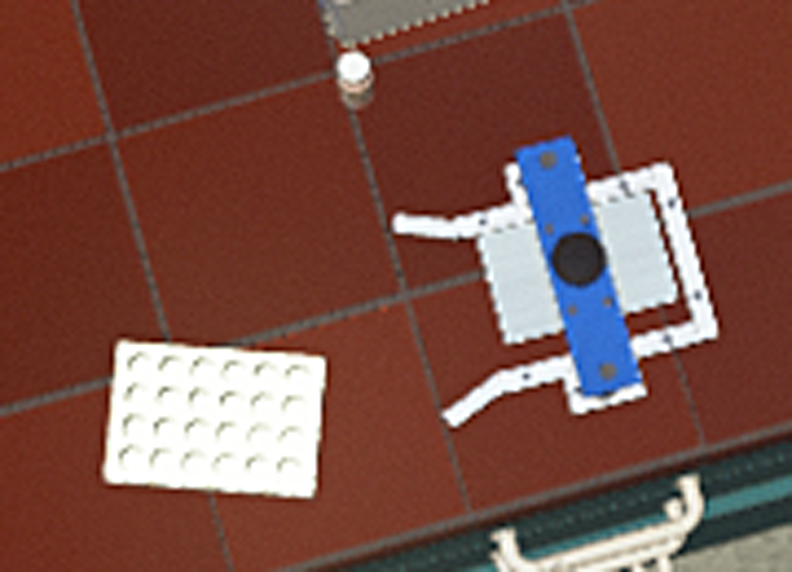

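View pics/crop2.png

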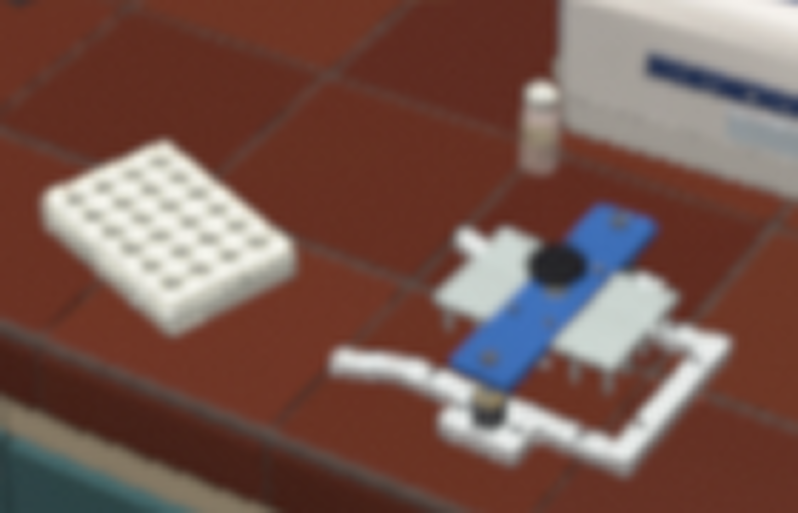

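The close-ups agree: the beam runs through the knob, the mouth faces left, and the plate is turned about -0.33 rad relative to the replicator and sits about 28 mm to the replicator's -y side. I'll close the fingers and push the near long side, ahead of its centre, which turns the plate square and shifts it over at the same time.

{"op": "jog_arm", "data": {"deltas": [[0.024,-0.038,0,0,0,-0.079,0],[0.024,-0.038,0,0,0,-0.079,0],[0.024,-0.038,0,0,0,-0.079,0],[0.024,-0.038,0,0,0,-0.079,0],[0.024,-0.038,0,0,0,-0.079,0],[0.024,-0.038,0,0,0,-0.079,0],[0.024,-0.038,0,0,0,-0.079,0],[0.024,-0.038,0,0,0,-0.079,0],[0.024,-0.038,0,0,0,-0.079,0],[0.024,-0.038,0,0,0,-0.079,0]], "newtons": 40}}

```text
t: 1.2
eef_pos: [0.3917, 0.2762, 0.2535]
tool_rot: [-0.0, 0.488, 0.873, 0.0]
contact_force: [1.1, -0.3, -0.2]
gripper_width: 0.0
grasp_force: 0.0
```

```bash
cat >> h.py <<'E'
O=np.array([.6443,-.0565]); TH=.2396-np.pi/2
X=np.array([np.cos(TH),np.sin(TH)]); Y=np.array([-X[1],X[0]])
def rep(p): d=np.asarray(p)[...,:2]-O; return np.stack([d@X,d@Y],-1)
def wor(x,y): return O+x*X+y*Y
def tool():
    o=bot.get_obs(); M=rot(o["tool_rot"]); p=o["eef_pos"]
    a=np.arctan2(M[1,1],M[0,1]); a=(a-.2396+np.pi/2)%np.pi-np.pi/2
    print("t",round(o["t"],2),"tcp",p.round(4),"rep",rep(p).round(4),"yaw err",round(a,4),"zaxis",M[:,2].round(4),"F",o["contact_force"].round(1),"w",round(o["gripper_width"],3),"q",o["q"].round(2))
    return p
def go(x,y): print("delta",(wor(x,y)-bot.get_obs()["eef_pos"][:2]).round(4))
E
python3 -c "
from h import *
tool();print(bot.tip_reach);go(-.215,-.111)"
```

```text
t 1.2 tcp [0.3917 0.2762 0.2535] rep [-0.3831 -0.1664] yaw err 0.3123 zaxis [ 2.e-04  5.e-04 -1.e+00] F [ 1.1 -0.3 -0.2] w 0.0 q [-1.04  0.15  0.34  2.03 -0.06  0.97 -0.13]
0.022
delta [ 0.0937 -0.1502]
```

{"op": "jog_arm", "data": {"deltas": [[0.0234,-0.0375,-0.03,0,0,-0.078,0],[0.0234,-0.0375,-0.03,0,0,-0.078,0],[0.0234,-0.0375,-0.03,0,0,-0.078,0],[0.0234,-0.0375,-0.03,0,0,-0.078,0],[0,0,-0.03,0,0,0,0],[0,0,-0.03,0,0,0,0],[0,0,-0.025,0,0,0,0],[0,0,0,0,0,0,0]]}}

```text
t: 2.0
eef_pos: [0.4767, 0.1367, 0.0534]
tool_rot: [-0.001, 0.616, 0.788, -0.003]
contact_force: [-0.3, 0.4, -0.5]
gripper_width: 0.002
grasp_force: 0.0
```

```bash
python3 -c "
from h import *
tool();go(-.215,-.111)
c=bot.read_camera('wrist');cv2.imwrite('pics/w1.png',c['img'][:,:,::-1])"
```

```text
t 2.0 tcp [0.4767 0.1367 0.0534] rep [-0.2274 -0.117 ] yaw err 0.0033 zaxis [-0.0052 -0.0025 -1.    ] F [-0.3  0.4 -0.5] w 0.002 q [-0.69  0.51  0.35  2.14 -0.33  0.54  0.15]
delta [ 0.0088 -0.0106]
```

View pics/w1.png

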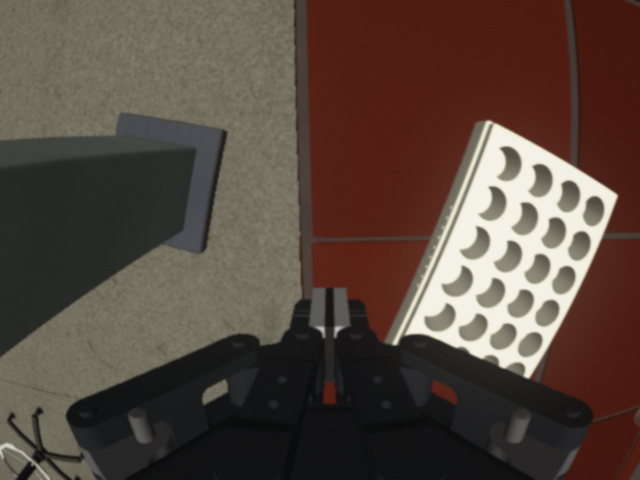

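The wrist view shows the closed fingertips at about (330,310), just inside the bench edge, with the plate to the right. I'll go down slowly beside it.

{"op": "jog_arm", "data": {"deltas": [[0.009,-0.0106,-0.005,0,0,0,0],[0,0,-0.005,0,0,0,0],[0,0,-0.005,0,0,0,0],[0,0,-0.005,0,0,0,0],[0,0,-0.003,0,0,0,0],[0,0,0,0,0,0,0]]}}

```text
t: 2.65
eef_pos: [0.4872, 0.1272, 0.0327]
tool_rot: [-0.0, 0.616, 0.788, -0.0]
contact_force: [0.1, 0.3, -0.6]
gripper_width: 0.004
grasp_force: 0.0
```

{"op": "jog_arm", "data": {"deltas": [[0.00486,0.0012,-0.003,0,0,0,0],[0.00486,0.0012,0,0,0,0,0],[0.00486,0.0012,0,0,0,0,0],[0.00486,0.0012,0,0,0,0,0],[0.00486,0.0012,0,0,0,0,0],[0.00486,0.0012,0,0,0,0,0],[0.00486,0.0012,0,0,0,0,0],[0,0,0,0,0,0,0]]}}

```text
t: 3.45
eef_pos: [0.5228, 0.1356, 0.0301]
tool_rot: [0.0, 0.616, 0.788, 0.0]
contact_force: [-1.0, 0.8, 0.3]
gripper_width: -0.001
grasp_force: 0.0
```

```bash
cat >> h.py <<'E'
def plate(save=None):
    c=bot.read_camera("top"); im=c["img"]; hsv=cv2.cvtColor(im,cv2.COLOR_RGB2HSV)
    white=((hsv[:,:,1]<60)&(hsv[:,:,2]>150)).astype(np.uint8)
    b=blob(white,240,180,360,310); ctr,wh,a=rect(ray(c,b,.018))
    a=(a-TH+np.pi/2)%np.pi-np.pi/2
    print("plate rep",rep(ctr/1000).round(4),"yaw",round(a,4),"size",np.round(wh,1))
    if save: cv2.imwrite(save,cv2.resize(im[170:300,235:415,::-1],None,fx=4.4,fy=4.4,interpolation=cv2.INTER_CUBIC))
E
python3 -c "
from h import *
tool();plate('pics/p1.png')"
```

```text
t 3.45 tcp [0.5228 0.1356 0.0301] rep [-0.2154 -0.0725] yaw err 0.0034 zaxis [ 1.2e-03  3.0e-04 -1.0e+00] F [-1.   0.8  0.3] w -0.001 q [-0.62  0.6   0.32  2.05 -0.36  0.54  0.2 ]
plate rep [-0.0485  0.0212] yaw -1.3941 size [ 85.7 106.1]
```

View pics/p1.png

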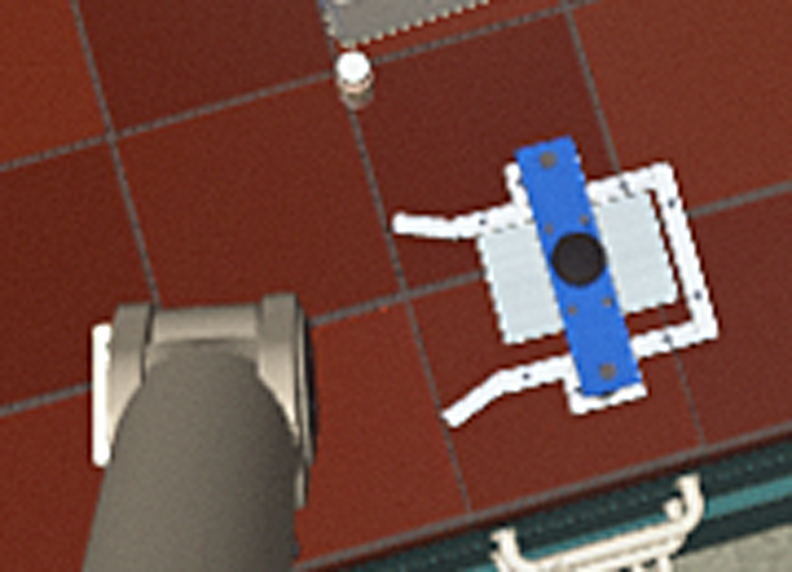

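The arm hides most of the plate, but its left edge at (97,325)-(97,465) has begun to turn. I'll push on a little, then back away to measure.

{"op": "jog_arm", "data": {"deltas": [[0.00486,0.0012,0,0,0,0,0],[0.00486,0.0012,0,0,0,0,0],[0.00486,0.0012,0,0,0,0,0],[0,0,0,0,0,0,0],[-0.03,-0.007,0,0,0,0,0],[-0.01,0.04,0.04,0,0,0,0.5],[0,0.05,0.04,0,0,0,0.5],[0,0.05,0,0,0,0,0.5],[0.0,0.05,0,0,0,0,0.5],[0.0,0.03,0,0,0,0,0.5]]}}

```text
t: 4.5
eef_pos: [0.4968, 0.3412, 0.0966]
tool_rot: [-0.001, 0.614, 0.789, 0.001]
contact_force: [0.5, -1.1, -0.8]
gripper_width: 0.499
grasp_force: 0.0
```

```bash
python3 -c "
from h import *
tool();plate('pics/p2.png')"
```

```text
t 4.5 tcp [0.4968 0.3412 0.0966] rep [-0.4214 -0.0489] yaw err 0.0079 zaxis [ 9.0e-04  3.1e-03 -1.0e+00] F [ 0.5 -1.1 -0.8] w 0.499 q [-1.    0.58  0.39  1.88 -0.32  0.75 -0.18]
plate rep [-0.2452  0.0031] yaw -0.1432 size [ 88.7 129.1]
```

View pics/p2.png

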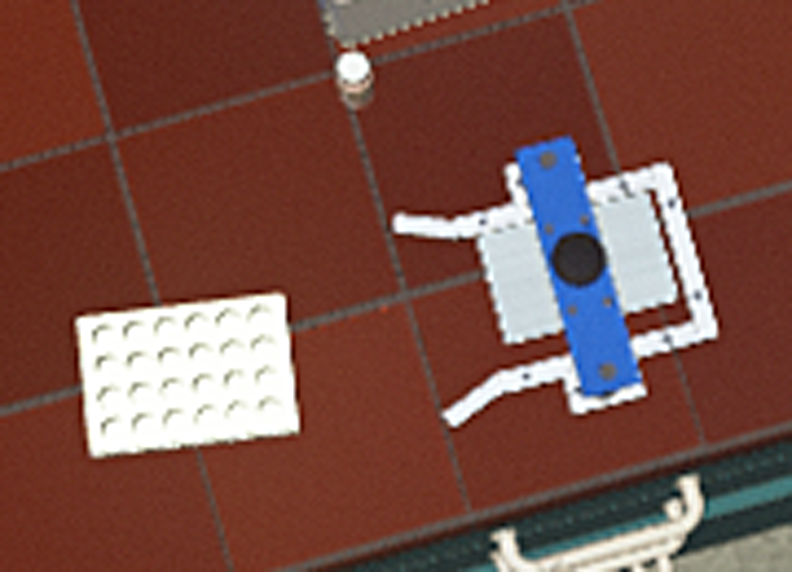

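The plate is now at replicator (-245, +3) mm with yaw -0.14, so it is nearly lined up. I'll push from behind with two spread fingers held square to the replicator, which should turn the plate flush as it goes.

{"op": "jog_arm", "data": {"deltas": [[0.034,-0.031,-0.02,0,0,-0.003,0.5],[0.0345,-0.031,-0.02,0,0,-0.003,0.5],[0,0,-0.015,0,0,0,0.5],[0,0,-0.005,0,0,0,0.5],[0,0,-0.004,0,0,0,0.5],[0,0,-0.003,0,0,0,0.5],[0,0,-0.002,0,0,0,0.5],[0,0,0,0,0,0,0.5]]}}

```text
t: 5.35
eef_pos: [0.5653, 0.2751, 0.0276]
tool_rot: [-0.0, 0.618, 0.786, 0.0]
contact_force: [0.0, -0.6, 0.2]
gripper_width: 0.5
grasp_force: 0.0
```

```bash
python3 -c "
from h import *
tool();go(-.345,.003)
c=bot.read_camera('wrist');cv2.imwrite('pics/w2.png',c['img'][:,:,::-1])"
```

```text
t 5.35 tcp [0.5653 0.2751 0.0276] rep [-0.3409  0.0019] yaw err -0.0013 zaxis [ 1.e-04  5.e-04 -1.e+00] F [ 0.  -0.6  0.2] w 0.5 q [-0.8   0.71  0.34  1.83 -0.37  0.66 -0.  ]
delta [0.0001 0.0043]
```

View pics/w2.png

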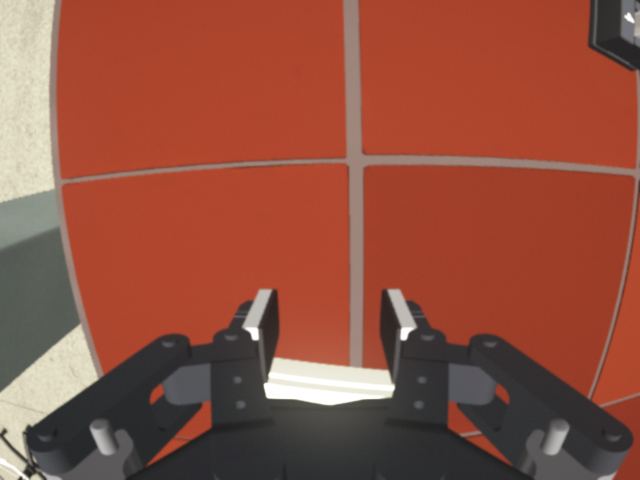

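The wrist view shows the tips at about (262,330) and (398,330), on the bench behind the plate's rear edge near (330,378). I'll push along the way in.

{"op": "jog_arm", "data": {"deltas": [[0.0012,-0.0049,-0.001,0,0,0,0.5],[0.0012,-0.0049,-0.001,0,0,0,0.5],[0.0012,-0.0049,0,0,0,0,0.5],[0.0012,-0.0049,0,0,0,0,0.5],[0.0012,-0.0049,0,0,0,0,0.5],[0.0012,-0.0049,0,0,0,0,0.5],[0.0012,-0.0049,0,0,0,0,0.5],[0.0012,-0.0049,0,0,0,0,0.5],[0.0012,-0.0049,0,0,0,0,0.5],[0.0012,-0.0049,0,0,0,0,0.5]]}}

```text
t: 6.4
eef_pos: [0.5778, 0.2248, 0.0253]
tool_rot: [0.0, 0.619, 0.786, 0.0]
contact_force: [-0.2, 0.5, 0.2]
gripper_width: 0.5
grasp_force: 0.3
```

{"op": "jog_arm", "data": {"deltas": [[0.0012,-0.0049,0,0,0,0,0.5],[0.0012,-0.0049,0,0,0,0,0.5],[0.0012,-0.0049,0,0,0,0,0.5],[0.0012,-0.0049,0,0,0,0,0.5],[0.0012,-0.0049,0,0,0,0,0.5],[0.0012,-0.0049,0,0,0,0,0.5],[0.0012,-0.0049,0,0,0,0,0.5],[0.0012,-0.0049,0,0,0,0,0.5],[0.0012,-0.0049,0,0,0,0,0.5],[0.0012,-0.0049,0,0,0,0,0.5]]}}

```text
t: 7.4
eef_pos: [0.5898, 0.1758, 0.0253]
tool_rot: [-0.0, 0.619, 0.786, 0.0]
contact_force: [0.3, 1.2, 0.0]
gripper_width: 0.502
grasp_force: 0.4
```

```bash
python3 -c "
from h import *
tool();plate('pics/p3.png')"
```

```text
t 7.4 tcp [0.5898 0.1758 0.0253] rep [-0.2386  0.0021] yaw err -0.0026 zaxis [ 0.  0. -1.] F [0.3 1.2 0. ] w 0.502 q [-0.63  0.7   0.33  1.87 -0.36  0.64  0.15]
plate rep [-0.1654  0.013 ] yaw -0.005 size [ 88.1 129. ]
```

View pics/p3.png

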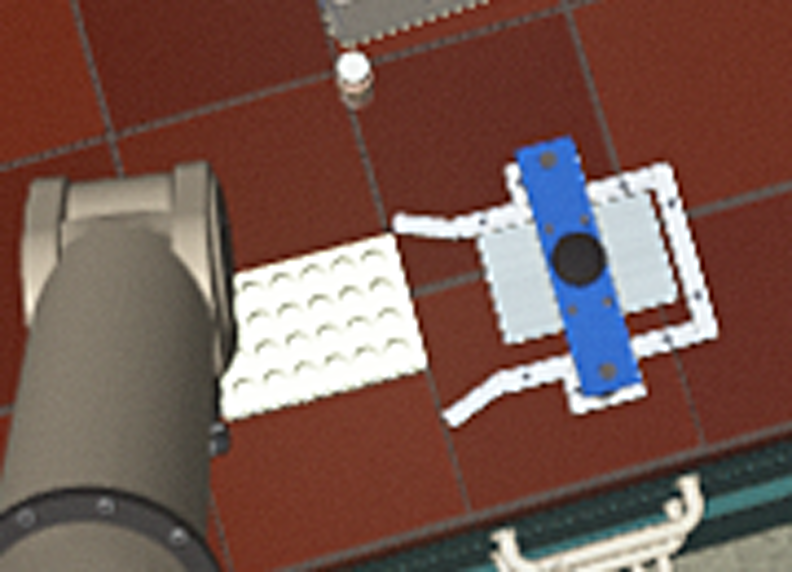

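The plate is square but 13 mm to the +y side, and its front corner at (393,232) is almost touching the lead-in tip at (398,222). I'll nudge it sideways from the +y side before pushing on.

{"op": "jog_arm", "data": {"deltas": [[-0.007,0.029,0.01,0,0,0,0],[0,0,0.04,0,0,0,0],[0,0,0.02,0,0,0,0],[0.0383,-0.0262,0,0,0,0,0],[0.0383,-0.0262,0,0,0,0,0],[0.0383,-0.0262,0,0,0,0,0],[0,0,-0.03,0,0,0,0],[0,0,-0.025,0,0,0,0],[0,0,-0.01,0,0,0,0],[0,0,0,0,0,0,0]]}}

```text
t: 8.45
eef_pos: [0.6962, 0.1264, 0.0285]
tool_rot: [-0.001, 0.618, 0.786, -0.001]
contact_force: [-0.5, -0.2, -0.7]
gripper_width: 0.004
grasp_force: 0.0
```

```bash
python3 -c "
from h import *
tool();go(-.163,.057);plate()"
```

```text
t 8.45 tcp [0.6962 0.1264 0.0285] rep [-0.1654  0.0938] yaw err -0.0024 zaxis [-3.4e-03 -8.0e-04 -1.0e+00] F [-0.5 -0.2 -0.7] w 0.004 q [-0.5   0.81  0.35  1.62 -0.36  0.78  0.25]
delta [-0.0352 -0.011 ]
plate rep [-0.0991  0.0236] yaw 0.0226 size [109.3 171. ]
```

{"op": "jog_arm", "data": {"deltas": [[-0.0088,-0.0022,0,0,0,0,0],[-0.0088,-0.0022,0,0,0,0,0],[-0.0044,-0.0015,0,0,0,0,0],[-0.0044,-0.0015,0,0,0,0,0],[-0.0044,-0.0015,0,0,0,0,0],[-0.0044,-0.0015,0,0,0,0,0],[0,0,0,0,0,0,0],[0.02,0.005,0,0,0,0,0],[0,0.0,0.05,0,0,0,0.5],[-0.005,0.03,0.02,0,0,0,0.5]]}}

```text
t: 9.5
eef_pos: [0.6798, 0.1447, 0.1026]
tool_rot: [0.003, 0.622, 0.783, -0.001]
contact_force: [0.5, -0.4, 1.0]
gripper_width: 0.334
grasp_force: 0.0
```

{"op": "jog_arm", "data": {"deltas": [[-0.0183,0.0268,0,0,0,0,0.5],[-0.0183,0.0268,0,0,0,0,0.5],[-0.0183,0.0268,0,0,0,0,0.5],[-0.0183,0.0268,0,0,0,0,0.5],[0,0,0,0,0,0,0.5]]}}

```text
t: 10.0
eef_pos: [0.6003, 0.2646, 0.0994]
tool_rot: [-0.002, 0.615, 0.788, -0.0]
contact_force: [-0.2, 0.7, 1.1]
gripper_width: 0.498
grasp_force: 0.0
```

```bash
python3 -c "
from h import *
tool();plate('pics/p4.png');go(-.26,.002)"
```

```text
t 10.0 tcp [0.6003 0.2646 0.0994] rep [-0.3223  0.0335] yaw err 0.0052 zaxis [-0.0038  0.0026 -1.    ] F [-0.2  0.7  1.1] w 0.498 q [-0.78  0.65  0.39  1.74 -0.32  0.82  0.  ]
plate rep [-0.1623  0.0041] yaw -0.0013 size [ 87.7 129. ]
delta [-0.0176 -0.065 ]
```

View pics/p4.png

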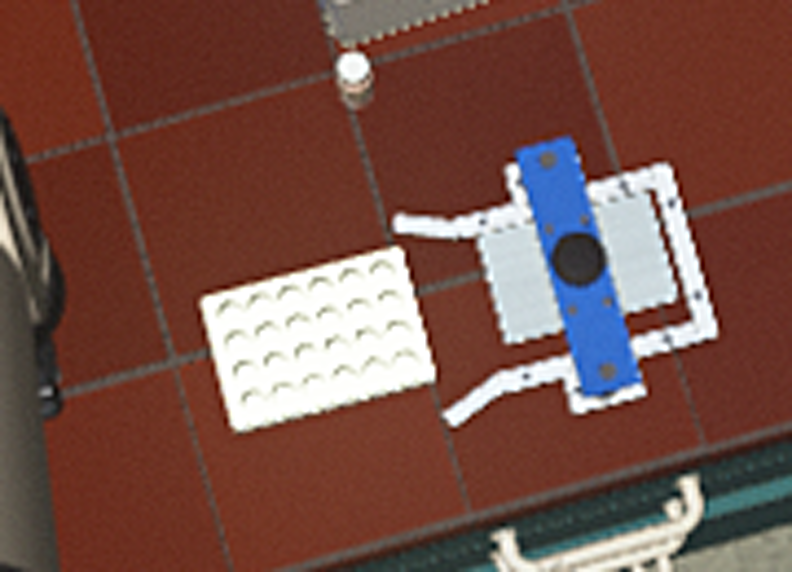

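The plate is square and centred at (-162, +4) mm, midway between the lead-ins. I'll go back behind it and push it home.

{"op": "jog_arm", "data": {"deltas": [[-0.0143,-0.0035,-0.03,0,0,-0.006,0.5],[-0.0143,-0.0035,-0.03,0,0,0,0.5],[0,0,-0.01,0,0,0,0.5],[0,0,-0.004,0,0,0,0.5],[0,0,0,0,0,0,0.5],[0.0036,-0.0146,0,0,0,0,0.5],[0.0036,-0.0146,0,0,0,0,0.5],[0.0036,-0.0146,0,0,0,0,0.5],[0,0,0,0,0,0,0.5]]}}

```text
t: 10.95
eef_pos: [0.5879, 0.2028, 0.0271]
tool_rot: [0.001, 0.623, 0.782, -0.0]
contact_force: [0.3, 0.1, -0.0]
gripper_width: 0.499
grasp_force: 0.0
```

```bash
python3 -c "
from h import *
tool();go(-.11,.003)"
```

```text
t 10.95 tcp [0.5879 0.2028 0.0271] rep [-0.2653  0.0067] yaw err -0.0142 zaxis [ 0.0015 -0.0018 -1.    ] F [ 0.3  0.1 -0. ] w 0.499 q [-0.68  0.7   0.34  1.85 -0.36  0.65  0.1 ]
delta [ 0.0332 -0.1518]
```

{"op": "jog_arm", "data": {"deltas": [[-0.0025,-0.0055,-0.001,0,0,0.006,0.5],[0.0012,-0.005,-0.001,0,0,0.006,0.5],[0.0012,-0.005,0,0,0,0,0.5],[0.0012,-0.005,0,0,0,0,0.5],[0.0012,-0.005,0,0,0,0,0.5],[0.0012,-0.005,0,0,0,0,0.5],[0.0012,-0.005,0,0,0,0,0.5],[0.0012,-0.005,0,0,0,0,0.5],[0.0012,-0.005,0,0,0,0,0.5],[0.0012,-0.005,0,0,0,0,0.5]]}}

```text
t: 11.95
eef_pos: [0.5947, 0.1568, 0.0243]
tool_rot: [-0.0, 0.616, 0.788, 0.0]
contact_force: [0.4, 0.8, 0.3]
gripper_width: 0.502
grasp_force: 0.4
```

{"op": "jog_arm", "data": {"deltas": [[0.0012,-0.0049,0,0,0,0,0.5],[0.0012,-0.0049,0,0,0,0,0.5],[0.0012,-0.0049,0,0,0,0,0.5],[0.0012,-0.0049,0,0,0,0,0.5],[0.0012,-0.0049,0,0,0,0,0.5],[0.0012,-0.0049,0,0,0,0,0.5],[0.0012,-0.0049,0,0,0,0,0.5],[0.0012,-0.0049,0,0,0,0,0.5]]}}

```text
t: 12.75
eef_pos: [0.5981, 0.1341, 0.024]
tool_rot: [-0.01, 0.612, 0.791, 0.003]
contact_force: [1.1, 9.0, -1.3]
gripper_width: 0.504
grasp_force: 0.1
```

```bash
python3 -c "
from h import *
tool();plate();go(-.12,.002)
c=bot.read_camera('top');cv2.imwrite('pics/p5.png',cv2.resize(c['img'][170:300,235:415,::-1],None,fx=4.4,fy=4.4,interpolation=cv2.INTER_CUBIC))"
```

```text
t 12.75 tcp [0.5981 0.1341 0.024 ] rep [-0.1962  0.0004] yaw err 0.014 zaxis [-0.0122  0.0174 -0.9998] F [ 1.1  9.  -1.3] w 0.504 q [-0.54  0.69  0.31  1.86 -0.36  0.65  0.25]
plate rep [-0.0899  0.0145] yaw 1.3024 size [148.3 163.3]
delta [ 0.0174 -0.0677]
```

Force has risen to 9 N and the motion has stalled, with the plate's front near the channel entry. I'll take a look.

View pics/p5.png

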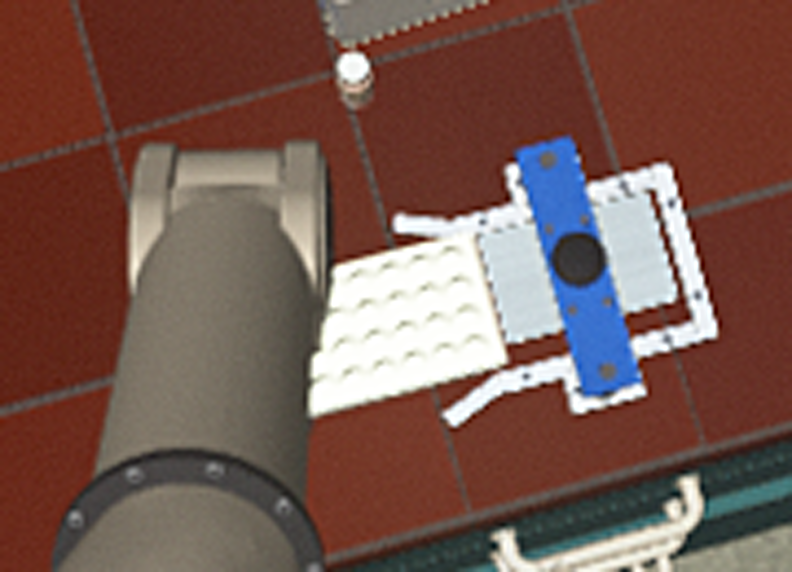

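The arm view shows the plate's front +y corner at (475,235) jammed against the upper rail where the lead-in meets the channel. I'll back off, measure its offset without a picture, and nudge it over. I've now used up my pictures: p5 was the eleventh, one over the limit, so from here I'll go by numbers only.

{"op": "jog_arm", "data": {"deltas": [[-0.0107,0.0437,0,0,0,0,0.5],[-0.0036,0.0146,0.03,0,0,0,0],[0,0,0.04,0,0,0,0],[-0.004,0.04,0,0,0,-0.004,0],[0,0,0,0,0,0,0]]}}

```text
t: 13.35
eef_pos: [0.586, 0.2225, 0.0955]
tool_rot: [-0.001, 0.615, 0.788, 0.003]
contact_force: [-0.0, 0.7, -0.7]
gripper_width: 0.001
grasp_force: 0.0
```

```bash
cat >> h.py <<'E'
def plate2(x0=255,x1=400):
    c=bot.read_camera("top"); im=c["img"].astype(int)
    m=((im.min(2)>150)&(im[:,:,0]-im[:,:,2]>4)).astype(np.uint8)
    m=cv2.morphologyEx(m,cv2.MORPH_CLOSE,np.ones((3,3),np.uint8))
    b=blob(m,x0,190,x1,310); ctr,wh,a=rect(ray(c,b,.018))
    a=(a-TH+np.pi/4)%(np.pi/2)-np.pi/4
    P=rep(ray(c,b,.018)); print("plate2 rep",rep(ctr/1000).round(4),"yaw",round(a,4),"size",np.round(wh,1),"bbox",P.min(0).round(4),P.max(0).round(4),"area",cv2.contourArea(b))
    return c
def rails():
    c=bot.read_camera("top"); im=c["img"].astype(int)
    # bright bluish-white rail runs along replicator y at several x, height 9 mm
    for x in(-.055,-.045,-.035,.035,.045):
        ys=np.arange(-.065,.065,.001); uv=proj(c,[[*wor(x,y),.009] for y in ys])
        v=cv2.remap(c["img"].astype(np.float32).min(2),uv[:,0].astype(np.float32)[None],uv[:,1].astype(np.float32)[None],cv2.INTER_LINEAR)[0]
        on=ys[v>170]; print(x,"rail y -:",on[on<-.03].round(3)[[0,-1]] if (on<-.03).any() else None,"+:",on[on>.03].round(3)[[0,-1]] if (on>.03).any() else None)
E
python3 -c "
from h import *
tool();plate2();rails()"
```

```text
t 13.35 tcp [0.586  0.2225 0.0955] rep [-0.2849  0.0095] yaw err 0.0059 zaxis [ 0.0023  0.0046 -1.    ] F [-0.   0.7 -0.7] w 0.001 q [-0.74  0.61  0.38  1.82 -0.31  0.77  0.05]
plate2 rep [-0.1066  0.0031] yaw -0.0348 size [ 87.3 131.6] bbox [-0.1734 -0.0404] [-0.0419  0.0486] area 1083.5
-0.055 rail y -: [-0.056 -0.031] +: [0.03  0.057]
-0.045 rail y -: [-0.055 -0.031] +: [0.03  0.057]
-0.035 rail y -: [-0.055 -0.044] +: [0.03  0.057]
0.035 rail y -: [-0.055 -0.045] +: [0.03  0.056]
0.045 rail y -: [-0.056 -0.045] +: [0.03  0.056]
```

The rails are symmetric about y≈0. The plate's front is already in the channel, but it sits at yaw -0.035 with its rear about 5 mm toward +y. I'll push the rear over from the +y side.

{"op": "jog_arm", "data": {"deltas": [[0.0355,-0.0393,0,0,0,-0.003,0],[0.0355,-0.0393,0,0,0,-0.003,0],[0.0355,-0.0393,0,0,0,0,0],[0,0,-0.03,0,0,0,0],[0,0,-0.03,0,0,0,0],[0,0,-0.009,0,0,0,0],[-0.0097,-0.0024,0,0,0,0,0],[0,0,0,0,0,0,0]]}}

```text
t: 14.25
eef_pos: [0.6757, 0.101, 0.0252]
tool_rot: [-0.0, 0.621, 0.784, -0.001]
contact_force: [0.6, 0.1, -0.1]
gripper_width: -0.003
grasp_force: 0.0
```

```bash
python3 -c "
from h import *
tool();go(-.145,.055)"
```

```text
t 14.25 tcp [0.6757 0.101  0.0252] rep [-0.1456  0.0679] yaw err -0.0077 zaxis [-0.0017 -0.001  -1.    ] F [ 0.6  0.1 -0.1] w -0.003 q [-0.47  0.78  0.34  1.69 -0.36  0.74  0.28]
delta [-0.0124 -0.0036]
```

{"op": "jog_arm", "data": {"deltas": [[-0.0031,-0.0009,0,0,0,0,0],[-0.0031,-0.0009,0,0,0,0,0],[-0.0031,-0.0009,0,0,0,0,0],[-0.0031,-0.0009,0,0,0,0,0],[0,0,0,0,0,0,0]]}}

```text
t: 14.75
eef_pos: [0.6642, 0.099, 0.0256]
tool_rot: [0.0, 0.62, 0.785, 0.0]
contact_force: [-0.1, -0.6, 0.2]
gripper_width: -0.001
grasp_force: 0.0
```

{"op": "jog_arm", "data": {"deltas": [[0.025,0.006,0,0,0,0,0],[0,0,0.05,0,0,0,0],[-0.005,0.03,0.02,0,0,0,0],[-0.02,0.04,0,0,0,0.004,0.2],[-0.035,0.035,0,0,0,0.004,0.2],[-0.035,0.035,0,0,0,0,0.2],[0,0,0,0,0,0,0.2]]}}

```text
t: 15.45
eef_pos: [0.5883, 0.2533, 0.0944]
tool_rot: [-0.003, 0.613, 0.79, -0.0]
contact_force: [0.5, 0.2, -0.4]
gripper_width: 0.197
grasp_force: 0.0
```

```bash
python3 -c "
from h import *
tool();plate2();go(-.21,.0)"
```

```text
t 15.45 tcp [0.5883 0.2533 0.0944] rep [-0.3142  0.0191] yaw err 0.0124 zaxis [-0.0055  0.0039 -1.    ] F [ 0.5  0.2 -0.4] w 0.197 q [-0.77  0.63  0.38  1.78 -0.32  0.8   0.02]
plate2 rep [-0.1063 -0.0006] yaw -0.0114 size [ 91.6 129.5] bbox [-0.1714 -0.047 ] [-0.0419  0.0447] area 1349.5
delta [ 0.0032 -0.102 ]
```

{"op": "jog_arm", "data": {"deltas": [[-0.0093,-0.0023,-0.03,0,0,-0.004,0.5],[-0.0093,-0.0023,-0.03,0,0,0,0.5],[0,0,-0.009,0,0,0,0.5],[0.0059,-0.024,0,0,0,0,0.5],[0.0059,-0.024,0,0,0,0,0.5],[0.0059,-0.024,0,0,0,0,0.5],[0.0059,-0.024,0,0,0,0,0.5],[0,0,0,0,0,0,0.5]]}}

```text
t: 16.3
eef_pos: [0.6021, 0.138, 0.0275]
tool_rot: [0.002, 0.622, 0.783, -0.0]
contact_force: [-0.0, -0.4, -0.2]
gripper_width: 0.501
grasp_force: 0.0
```

```bash
python3 -c "
from h import *
tool();plate2();go(-.075,0)"
```

```text
t 16.3 tcp [0.6021 0.138  0.0275] rep [-0.1989  0.0051] yaw err -0.0102 zaxis [ 0.0028 -0.003  -1.    ] F [-0.  -0.4 -0.2] w 0.501 q [-0.57  0.69  0.33  1.86 -0.35  0.64  0.2 ]
plate2 rep [-0.1063 -0.0013] yaw -0.0128 size [ 90.3 129.5] bbox [-0.1714 -0.047 ] [-0.0419  0.0439] area 1218.5
delta [ 0.0251 -0.1245]
```

{"op": "jog_arm", "data": {"deltas": [[-0.0049,-0.0012,-0.0015,0,0,0.008,0.5],[0,0,0,0,0,0,0.5],[0.0012,-0.0049,0,0,0,0,0.5],[0.0012,-0.0049,0,0,0,0,0.5],[0.0012,-0.0049,0,0,0,0,0.5],[0.0012,-0.0049,0,0,0,0,0.5],[0.0012,-0.0049,0,0,0,0,0.5],[0.0012,-0.0049,0,0,0,0,0.5],[0.0012,-0.0049,0,0,0,0,0.5],[0.0012,-0.0049,0,0,0,0,0.5]]}}

```text
t: 17.35
eef_pos: [0.6041, 0.1038, 0.0248]
tool_rot: [-0.0, 0.615, 0.788, 0.0]
contact_force: [-0.1, 0.3, 0.9]
gripper_width: 0.5
grasp_force: 0.7
```

```bash
python3 -c "
from h import *
tool();go(-.075,0)"
```

```text
t 17.35 tcp [0.6041 0.1038 0.0248] rep [-0.1653 -0.001 ] yaw err 0.0056 zaxis [-3.e-04  4.e-04 -1.e+00] F [-0.1  0.3  0.9] w 0.5 q [-0.51  0.69  0.32  1.87 -0.35  0.63  0.27]
delta [ 0.0224 -0.0874]
```

{"op": "jog_arm", "data": {"deltas": [[0.0013,-0.0049,0,0,0,0,0.5],[0.0013,-0.0049,0,0,0,0,0.5],[0.0013,-0.0049,0,0,0,0,0.5],[0.0013,-0.0049,0,0,0,0,0.5],[0.0013,-0.0049,0,0,0,0,0.5],[0.0013,-0.0049,0,0,0,0,0.5]]}}

```text
t: 17.95
eef_pos: [0.612, 0.0741, 0.0248]
tool_rot: [-0.0, 0.615, 0.788, -0.0]
contact_force: [-0.7, 1.9, 1.3]
gripper_width: 0.5
grasp_force: 0.8
```

```bash
python3 -c "
from h import *
tool();go(-.075,0)"
```

```text
t 17.95 tcp [0.612  0.0741 0.0248] rep [-0.1345 -0.0004] yaw err 0.0054 zaxis [-1.e-04  0.e+00 -1.e+00] F [-0.7  1.9  1.3] w 0.5 q [-0.46  0.7   0.32  1.86 -0.34  0.64  0.32]
delta [ 0.0146 -0.0577]
```

{"op": "jog_arm", "data": {"deltas": [[0.0012,-0.0049,0,0,0,0,0.5],[0.0012,-0.0049,0,0,0,0,0.5],[0.0012,-0.0049,0,0,0,0,0.5],[0.0012,-0.0049,0,0,0,0,0.5],[0.0012,-0.0049,0,0,0,0,0.5],[0.0012,-0.0049,0,0,0,0,0.5],[0.0012,-0.0049,0,0,0,0,0.5],[0.0012,-0.0049,0,0,0,0,0.5],[0.0012,-0.0049,0,0,0,0,0.5]]}}

```text
t: 18.85
eef_pos: [0.6228, 0.03, 0.0248]
tool_rot: [-0.0, 0.615, 0.788, -0.0]
contact_force: [-0.6, 1.8, 1.1]
gripper_width: 0.495
grasp_force: 0.9
```

```bash
python3 -c "
from h import *
tool();go(-.075,0)"
```

```text
t 18.85 tcp [0.6228 0.03   0.0248] rep [-0.0891 -0.0004] yaw err 0.0053 zaxis [-1.e-04  0.e+00 -1.e+00] F [-0.6  1.8  1.1] w 0.495 q [-0.38  0.7   0.32  1.84 -0.34  0.65  0.39]
delta [ 0.0037 -0.0136]
```

Nearly home. The last stretch goes in 3 mm rows while I watch for the force to rise at the stop.

{"op": "jog_arm", "data": {"deltas": [[0.0007,-0.0029,0,0,0,0,0.5],[0.0007,-0.0029,0,0,0,0,0.5],[0.0007,-0.0029,0,0,0,0,0.5],[0.0005,-0.002,0,0,0,0,0.5],[0,0,0,0,0,0,0.5]]}}

```text
t: 19.35
eef_pos: [0.6254, 0.019, 0.0248]
tool_rot: [0.0, 0.616, 0.788, -0.0]
contact_force: [0.3, 0.7, 1.6]
gripper_width: 0.502
grasp_force: 0.0
```

{"op": "jog_arm", "data": {"deltas": [[0.0005,-0.002,0,0,0,0,0.5],[0.0005,-0.002,0,0,0,0,0.5],[0.0005,-0.002,0,0,0,0,0.5],[0,0,0,0,0,0,0.5]]}}

```text
t: 19.75
eef_pos: [0.6267, 0.0144, 0.0248]
tool_rot: [-0.001, 0.615, 0.788, 0.0]
contact_force: [-1.5, 3.2, 1.4]
gripper_width: 0.5
grasp_force: 1.9
```

```bash
python3 -c "
from h import *
tool();go(-.075,0)"
```

```text
t 19.75 tcp [0.6267 0.0144 0.0248] rep [-0.073  -0.0003] yaw err 0.0057 zaxis [-5.0e-04  1.1e-03 -1.0e+00] F [-1.5  3.2  1.4] w 0.5 q [-0.35  0.71  0.31  1.84 -0.34  0.65  0.41]
delta [-0.0002  0.002 ]
```

{"op": "jog_arm", "data": {"deltas": [[0.0005,-0.002,0,0,0,0,0.5],[0.0005,-0.002,0,0,0,0,0.5],[0,0,0,0,0,0,0.5],[0,0,0,0,0,0,0.5]]}}

```text
t: 20.15
eef_pos: [0.6267, 0.0142, 0.0247]
tool_rot: [-0.003, 0.614, 0.789, 0.001]
contact_force: [-4.6, 11.1, 6.0]
gripper_width: 0.497
grasp_force: 6.0
```

```bash
python3 -c "
from h import *
tool()"
```

```text
t 20.15 tcp [0.6267 0.0142 0.0247] rep [-0.0728 -0.0003] yaw err 0.0078 zaxis [-0.0028  0.0051 -1.    ] F [-4.6 11.1  6. ] w 0.497 q [-0.34  0.71  0.31  1.83 -0.34  0.66  0.42]
```

The force is up to 12 N with no further movement, and the position matches home. I'll back off, lift and check the rear strip numerically.

{"op": "jog_arm", "data": {"deltas": [[-0.0024,0.0097,0,0,0,0,0.5],[-0.0083,0.034,0,0,0,0,0.5],[-0.0083,0.034,0,0,0,0,0.5],[0,0,0.04,0,0,0,0],[0,0,0.04,0,0,0,0],[-0.012,0.048,0.03,0,0,0,0],[0,0,0,0,0,0,0]]}}

```text
t: 20.85
eef_pos: [0.6002, 0.1352, 0.1345]
tool_rot: [0.001, 0.613, 0.79, 0.004]
contact_force: [-0.2, -0.3, -0.5]
gripper_width: 0.003
grasp_force: 0.0
```

Run:
```python
from h import *
tool(); c=plate2(320,400)
im=c["img"].astype(np.float32)
for y in(-.035,-.02,0,.02,.035):   # profile along x over rear edge (z=.018) and stop end
    xs=np.arange(-.085,-.04,.0005); uv=proj(c,[[*wor(x,y),.018] for x in xs]).astype(np.float32)
    v=cv2.remap(im,uv[None,:,0],uv[None,:,1],cv2.INTER_LINEAR)[0]
    print(y,"rear edge",xs[np.argmax(np.diff(v[:,2]))].round(4), "cream until",xs[(v.min(1)>150)&(v[:,0]-v[:,2]>2)][[0,-1]] if ((v.min(1)>150)&(v[:,0]-v[:,2]>2)).any() else None)
go(-.0,0)
```

```text
t 20.85 tcp [0.6002 0.1352 0.1345] rep [-0.1967  0.0026] yaw err 0.0118 zaxis [ 0.0067  0.0049 -1.    ] F [-0.2 -0.3 -0.5] w 0.003 q [-0.61  0.53  0.39  1.83 -0.28  0.82  0.17]
plate2 rep [-0.0325 -0.1711] yaw 0.0336 size [ 63.9 141.9] bbox [-0.1031 -0.203 ] [ 0.0378 -0.1369] area 449.0
-0.035 rear edge -0.0655 cream until [-0.0635 -0.0605]
-0.02 rear edge -0.0645 cream until [-0.0635 -0.051 ]
0 rear edge -0.064 cream until [-0.0635 -0.051 ]
0.02 rear edge -0.064 cream until [-0.064  -0.0505]
0.035 rear edge -0.065 cream until [-0.064  -0.0515]
delta [ 0.0449 -0.1889]
```

The rear edge is straight at x=-64 to -65 mm, so the plate is home and square. Now to the knob.

{"op": "jog_arm", "data": {"deltas": [[0.009,-0.0378,0,0,0,0,0],[0.009,-0.0378,0,0,0,0,0],[0.009,-0.0378,0,0,0,0,0],[0.009,-0.0378,0,0,0,0,0],[0.009,-0.0378,0,0,0,0,0],[0,0,0,0,0,0,0],[0,0,0,0,0,0,0]]}}

```text
t: 21.6
eef_pos: [0.6429, -0.063, 0.13]
tool_rot: [0.0, 0.617, 0.787, -0.001]
contact_force: [-0.8, 0.0, -0.3]
gripper_width: -0.002
grasp_force: 0.0
```

```bash
python3 -c "
from h import *
tool();go(0,0)"
```

```text
t 21.6 tcp [ 0.6429 -0.063   0.13  ] rep [ 0.006  -0.0029] yaw err 0.0014 zaxis [-8.0e-04 -1.6e-03 -1.0e+00] F [-0.8  0.  -0.3] w -0.002 q [-0.29  0.59  0.4   1.75 -0.29  0.86  0.49]
delta [0.0014 0.0065]
```

Knob contact should come at TCP z≈0.096 and full travel at ≈0.082.

{"op": "jog_arm", "data": {"deltas": [[0.0014,0.0065,-0.01,0,0,0,0],[0,0,-0.01,0,0,0,0],[0,0,-0.008,0,0,0,0],[0,0,-0.005,0,0,0,0],[0,0,-0.004,0,0,0,0],[0,0,-0.004,0,0,0,0],[0,0,-0.003,0,0,0,0],[0,0,-0.002,0,0,0,0],[0,0,0,0,0,0,0]]}}

```text
t: 22.5
eef_pos: [0.6447, -0.0532, 0.0848]
tool_rot: [-0.0, 0.615, 0.788, 0.0]
contact_force: [-2.9, 2.5, 5.4]
gripper_width: 0.003
grasp_force: 2.7
```

```bash
python3 -c "
from h import *
tool()"
```

```text
t 22.5 tcp [ 0.6447 -0.0532  0.0848] rep [-0.0031  0.0011] yaw err 0.0056 zaxis [-4.e-04  8.e-04 -1.e+00] F [-2.9  2.5  5.4] w 0.003 q [-0.28  0.65  0.37  1.77 -0.32  0.78  0.5 ]
```

{"op": "jog_arm", "data": {"deltas": [[0,0,-0.002,0,0,0,0],[0,0,-0.002,0,0,0,0],[0,0,-0.002,0,0,0,0],[0,0,0,0,0,0,0],[0,0,0,0,0,0,0]]}}

```text
t: 23.0
eef_pos: [0.6449, -0.0533, 0.0816]
tool_rot: [-0.0, 0.615, 0.788, 0.001]
contact_force: [-11.5, 3.9, 25.3]
gripper_width: 0.0
grasp_force: 12.6
```

It has bottomed out: 25 N at z=0.0816, which matches full travel. I'll hold briefly, then hand in.

{"op": "jog_arm", "data": {"deltas": [[0,0,0,0,0,0,0],[0,0,0,0,0,0,0],[0,0,0,0,0,0,0],[0,0,0,0,0,0,0],[0,0,0,0,0,0,0]]}}

```text
t: 23.5
eef_pos: [0.6449, -0.0533, 0.0817]
tool_rot: [-0.0, 0.615, 0.788, 0.001]
contact_force: [-10.6, 3.6, 25.1]
gripper_width: -0.001
grasp_force: 12.6
```

```bash
python3 -c "
from h import *
tool();print(bot.hand_in())"
```

```text
t 23.5 tcp [ 0.6449 -0.0533  0.0817] rep [-0.0029  0.0014] yaw err 0.0052 zaxis [ 4.0e-04  1.9e-03 -1.0e+00] F [-10.6   3.6  25.1] w -0.001 q [-0.28  0.65  0.37  1.77 -0.32  0.78  0.5 ]
the job is handed in; nothing more can be done
None
```

I handed the job in at 23.5 s with the plate measured home and square against the end stop and the knob held fully down at about 25 N; the hand-in returned no verdict, and I viewed 11 pictures, one over the limit of 10.

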